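# Lock the banding wheel for fettling

## Task

Lock the banding wheel so that the cast bud on it can be carved without the wheel turning: push its plywood disc round by the black peg until the slot in the rim faces the steel lock bar, then push the bar by its red knob fully home into the slot and let go. Do not touch, lift or upset the bud, and leave the other things on the worktop where they are; nothing is to be lifted.

Things in the scene. Friction and masses are not known exactly. Their poses are not given: they have to be found in the camera images.
- banding_wheel: The whole locking banding wheel. It stands fixed on the worktop, at a place and yaw that differ from run to run. Origin: under the wheel's centre, 0.3 mm over the worktop; z up is the wheel's axis. Its own +y axis is the line of the lock bar: the bar's bracket stands on that side, 153 to 250 mm from the axis. The wheel carries a plywood disc, 280 mm in diameter and 12 mm thick, top 155 mm above this origin, on which the bud stands.
- banding_wheel_plate (a joint): Angle of the disc in rad, growing anticlockwise seen from above, no stops. 0 (or any whole turn) means that the disc's slot faces the bar exactly; it starts between -1.4 and -0.4, i.e. the disc has to turn anticlockwise by 0.4 to 1.4 rad. It turns freely (about 0.01 N m of friction, lightly damped): let go of at 0.5 rad/s it coasts on by some 0.05 to 0.1 rad, at 0.1 rad/s by a few mrad, so finish the push slowly.
- slot_mouth (a point): Centre of the slot's mouth on the disc's rim, 140 mm from the wheel's axis, 149 mm above the wheel's origin. The slot is 15 mm wide, open at the rim, cut through the disc's whole thickness and 32 mm deep towards the axis; dark steel wear plates lie along its sides and two steel pins of 10 mm diameter round its mouth, so the bar's round nose finds its way in if it is off centre by up to about 5 mm.
- bar_line (a point): Fixed point of the wheel's frame where the bar's line crosses the disc's rim (140 mm from the axis along the wheel's +y, 149 mm above the wheel's origin). The slot faces the bar when slot_mouth is here.
- peg_mid (a point): Middle of the black turning peg that stands upright on the disc, opposite the slot, 120 mm from the axis. The peg is a cylinder of 14 mm diameter with a rounded top, from 158 to 188 mm above the wheel's origin (the disc's top is at 155 mm; a flat washer, 22 mm in diameter, lies round its foot to 158 mm); this point is 173 mm above the wheel's origin.
- bar_knob (a point): Middle of the grip part of the red knob on the lock bar. The knob is upright, 18 mm in diameter with a rounded top, wide from 163 to 187 mm above the wheel's origin; this point is 174 mm up. Push it horizontally towards the wheel's axis, from its outer side. The bracket's guide below it reaches up to 160 mm, from 156 to 200 mm out from the axis.
- lock_bar (a joint): How far the bar has been pushed in towards the axis, in m: about 0 drawn back (nose 12 mm short of the disc's rim, knob 253 mm from the axis), 0.040 fully home against its stop (nose 28 mm deep in the slot, knob 213 mm from the axis). It slides stiffly with about 2 N of friction and stays where it is left. The bar is flat steel, 12 mm wide, 8 mm high, 114 mm long. With the slot out of line it strikes the rim at about 0.012 and goes no further.
- wheel_top (a point): Point on the wheel's axis at the height of the disc's top.
- bud: Cast white bud, 81 x 73 x 69 mm high, standing loose near the middle of the disc (its centre up to 15 mm from the axis) and turning with it. Origin: centre of its underside, on the disc's top.
- slip_jar: Loose jar with a blue lid, 65 mm wide, 92 mm high, behind the wheel on the left; to be left alone. Origin: centre of its underside.
- spray_bottle: Loose water sprayer with an orange head, 185 mm high, behind the wheel on the left; to be left alone. Origin: centre of its underside.
- boxwood_paddle: Loose wooden modelling paddle, 207 mm long, lying at the front edge; to be left alone. Origin: its middle.
- loop_tool: Loose wire loop tool, 195 mm long, lying at the front edge; to be left alone. Origin: its middle.
- plaster_block: Loose white plaster block, 45 x 90 x 30 mm, to the right of the wheel; to be left alone. Origin: centre of its underside.
- brush_1: Loose red brush, 200 mm long, lying to the right at the front; to be left alone. Origin: its middle.
Things that resemble listed ones, but are neither listed nor needed, are in the scene too. What is shaped like the bud but green is not meant.

How it is judged:
By the outcome, as a careful person would: the job done as asked, in the order asked, and still so for the second after the job is handed in, with the robot touching nothing.
It also fails if it takes over 51 s, if anything falls off the work surface, if the arm or the gripper's body presses on something with over 40 N, if the wrist force passes 120 N, or if a joint passes its speed limit or range.

## Robot

A 6-joint arm with a two-finger parallel gripper is mounted at the origin on a cart in front of the work surface, level with it; the furniture and walls round the work are solid. World frame = base frame: x ahead of the robot, y to its left, z up, the work surface at z = 0. Lengths are in mm, angles in rad, forces in N, time in s.
With the tool pointing down it reaches from about 350 to 800 mm from the base axis. Payload 7.3 kg.
Tool frame: the origin (TCP) lies between the finger pads; the fingertips stand 25 mm ahead of it and the grasp point (between the pads) lies 6 mm ahead of it; z points along the fingers, y is the line along which they close (so a half turn about z gives the same grasp; the last joint's range is limited). The gripper opens to 85 mm and grips with 20 to 120 N. Pads are 22 mm wide; open, the fingers measure 114 mm over their backs; the gripper's body (76 mm by 85 mm) begins 54 mm behind the grasp point. The pads swing forward as they close: fully open they stand 13 mm farther back than shut.
Start: joints at [-1.402, 0.342, 1.524, -0, 1.275, -0.146], TCP at [162.576, -499.21, 256.322] pointing down, gripper open.
Joint ranges: [-2.53, 2.53], [-0.77, 2.02], [0.04, 2.7], [-1, 4.14], [0.28, 2.66], [-3.11, 3.11]. Speed limits (rad/s): [2.57, 2.57, 3.14, 3.14, 3.14, 3.14].

## Interface

Orientations are given as a unit quaternion [x, y, z, w].
In Python, from rig import move_pose, servo_line, move_joints, gripper_open, grasp, wait, inverse_kinematics, read_camera, Unreachable, sign_off, current_time, current_joint_pos, current_joint_velocities, current_joint_efforts, current_ee_pos, current_orientation, current_wrist_force, current_torque, current_width, current_finger_force gives the robot as it stands. Calls block until the motion is done:
- move_pose(position, orientation): joint-space move of the TCP to a pose.
- servo_line(position, attitude=None, feed=150, f_stop=None): straight line of the TCP; attitude=None keeps the orientation; feed is the mean speed in mm/s. With f_stop (N) it stops when the force on the tool has changed by that much, and returns True; else False.
- move_joints(angles): joint-space move.
- gripper_open() and grasp(grasp_force=None): open the fingers fully, or close them until they stop; grasp_force is the grip in N (None keeps the last).
- wait(seconds).
- inverse_kinematics(position, orientation): joint angles nearest the present ones, or None.
- read_camera(name): name is "side" or "top"; returns a dict with "pixels" (384x512x3 uint8, red, green, blue), "intrinsics" (3x3 intrinsics, pixels), "extrinsics" (4x4, takes a point from camera to world coordinates). Camera axes: x right, y up, looking along -z (the intrinsics and any distortion apply to the point x, -y, -z); pixel columns grow to the right and rows downward; lengths in mm; the calibration is good to about 2 mm. A picture is of the moment at which its call begins. There is no depth.
A pose or a line that the arm cannot do raises Unreachable and nothing moves.
- sign_off(): hands the job in; it is judged then, once.
Readings, each from a call of its own:
- current_time(): time.
- current_joint_pos(): joint angles.
- current_joint_velocities(): joint speeds.
- current_joint_efforts(): joint torques, N m.
- current_ee_pos(): TCP position.
- current_orientation(): TCP orientation.
- current_wrist_force(): force on the tool from outside, world axes, zero at the start.
- current_torque(): the same for the moment, N m.
- current_width(): finger opening in mm.
- current_finger_force(): force on a finger pad.
Only numpy, scipy, OpenCV 4.12 (cv2) and the standard library are available. Lean on these libraries where they do the work, as an engineer would, in place of code of your own. Each camera call takes 0.05 s, during which the arm holds its last target. There are 200 camera calls.

## Working session

There is one attempt and no reset: what is moved stays moved. The work goes in short steps, each a Python script; the robot and the scene stay as the last script left them, time stands still between calls to the robot, and variables do not carry over. Pictures are saved under pics/ and viewed, at most 10 in all, crops included, and the job is handed in when it is done.

```bash
mkdir -p pics; cat > h.py <<'E'
import numpy as np, cv2
from rig import *
def snap(name,fn=None):
    c=read_camera(name); im=cv2.cvtColor(c["pixels"],cv2.COLOR_RGB2BGR)
    if fn: cv2.imwrite('pics/'+fn+'.png',im)
    return im,np.array(c["intrinsics"]),np.array(c["extrinsics"])
def ray(px,K,T):
    d=np.linalg.inv(K)@np.array([px[0],px[1],1.0]); d=T[:3,:3]@(d*[1,-1,-1])
    return T[:3,3],d/np.linalg.norm(d)
def onz(px,z,K,T):
    o,d=ray(px,K,T); return o+d*(z-o[2])/d[2]
def cross(r1,r2):
    (o1,d1),(o2,d2)=r1,r2
    s=np.linalg.lstsq(np.c_[d1,-d2],o2-o1,rcond=None)[0]
    a,b=o1+d1*s[0],o2+d2*s[1]; return (a+b)/2,np.linalg.norm(a-b)
def proj(p,K,T):
    q=np.linalg.inv(T)@np.r_[p,1]; q=K@(q[:3]*[1,-1,-1]); return q[:2]/q[2]
E
python3 - <<'E'
from h import *
for n in("top","side"):
    im,K,T=snap(n,n+"0"); print(n,K.round(1).tolist(),T.round(3).tolist())
print(current_time(),current_orientation())
E
```

```text
top [[444.1, 0.0, 252.9], [0.0, 444.1, 192.0], [0.0, 0.0, 1.0]] [[0.016, 0.991, -0.131, 438.536], [-1.0, 0.015, -0.014, -67.089], [-0.011, 0.131, 0.991, 1284.644], [0.0, 0.0, 0.0, 1.0]]
side [[433.9, 0.0, 262.3], [0.0, 433.9, 184.8], [0.0, 0.0, 1.0]] [[0.963, -0.213, 0.166, 768.989], [0.27, 0.772, -0.576, -750.916], [-0.006, 0.599, 0.801, 1101.281], [0.0, 0.0, 0.0, 1.0]]
0.1 [ 9.87638658e-01  1.56746299e-01 -4.99432133e-06 -6.92040268e-04]
```

```bash
ls
```

```text
h.py
pics
```

View pics/top0.png

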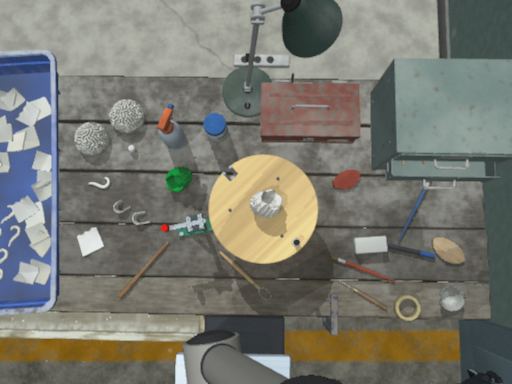

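View pics/side0.png

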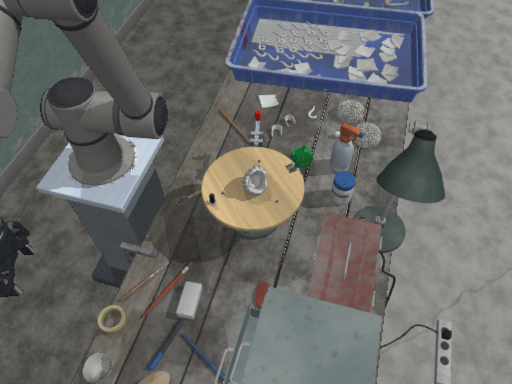

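The top view shows the disc centred near (263,209), peg at (296,242), slot near (229,173) and red knob at (165,228). The side view shows the peg at (212,200) and knob at (257,115).

```bash
cat > meas.py <<'E'
from h import *
from scipy.optimize import least_squares
def blob(m,near,r):
    n,l,s,c=cv2.connectedComponentsWithStats(m.astype(np.uint8))
    best=None
    for i in range(1,n):
        if s[i,4]>=6 and np.hypot(*(c[i]-near))<r and (best is None or s[i,4]>s[best,4]): best=i
    return (c[best],s[best]) if best else (None,None)
def red(im): h=cv2.cvtColor(im,cv2.COLOR_BGR2HSV); return ((h[...,0]<8)|(h[...,0]>172))&(h[...,1]>170)&(h[...,2]>100)
def dark(im): return im.max(2)<75
def disc(im,near):
    h=cv2.cvtColor(im,cv2.COLOR_BGR2HSV); m=((h[...,0]>10)&(h[...,0]<28)&(h[...,1]>60)&(h[...,2]>140)).astype(np.uint8)
    m=cv2.morphologyEx(m,cv2.MORPH_OPEN,np.ones((5,5)))
    cs,_=cv2.findContours(m,cv2.RETR_EXTERNAL,cv2.CHAIN_APPROX_NONE); return max(cs,key=cv2.contourArea)[:,0,:]
def circ(P):
    f=lambda p:np.hypot(P[:,0]-p[0],P[:,1]-p[1])-p[2]
    return least_squares(f,[*P.mean(0)[:2],140],loss='soft_l1',f_scale=1).x
E
python3 - <<'E'
from meas import *
im={};
for n in("top","side"): im[n]=snap(n)
near={"top":[(165,228),(296,242)],"side":[(257,115),(212,200)]}
R={}
for n in im:
    I,K,T=im[n]
    C=disc(I,None); P=np.array([onz(p,155.3 if n=='top' else 155.3,K,T) for p in C]); print(n,"circle",circ(P))
    for k,f,nr in(("knob",red,near[n][0]),("peg",dark,near[n][1])):
        c,s=blob(f(I),np.array(nr),15); print(n,k,c,s); R[n,k]=ray(c,K,T)
        print('  onz174',onz(c,174,K,T))
    z=cv2.resize(I[160:260,190:330] if n=='top' else I[90:220,185:325],None,fx=4,fy=4,interpolation=cv2.INTER_CUBIC); cv2.imwrite(f'pics/{n}z.png',z)
    if n=='top':
        slot,ss=blob(dark(I),np.array((229,173)),12); print('slot',slot,ss,onz(slot,155,K,T))
for k in("knob","peg"): print(k,cross(R["top",k],R["side",k]))
E
```

```text
top circle [547.93707613 -77.40699318 138.81616137]
top knob [164.13953488 227.25581395] [161 224   7   7  43]
  onz174 [493.23160371 168.83325413 174.        ]
top peg [296.05 242.1 ] [294 240   5   5  20]
  onz174 [ 461.64700584 -160.99822505  174.        ]
slot [229. 173.] [226 172   7   3  19] [636.59966142  10.98361858 155.        ]
side circle [547.55979417 -77.87466086 138.03252818]
side knob [257.51219512 114.46341463] [255 111   6   9  41]
  onz174 [490.82234735 168.73140946 174.        ]
side peg [211.63888889 198.13888889] [210 194   5   9  36]
  onz174 [ 461.03730291 -161.40389925  174.        ]
knob (array([492.1582113 , 168.08690409, 175.24893582]), np.float64(2.2210482682210984))
peg (array([ 461.32387959, -161.16902456,  173.87497067]), np.float64(0.7258820454010787))
```

View pics/topz.png

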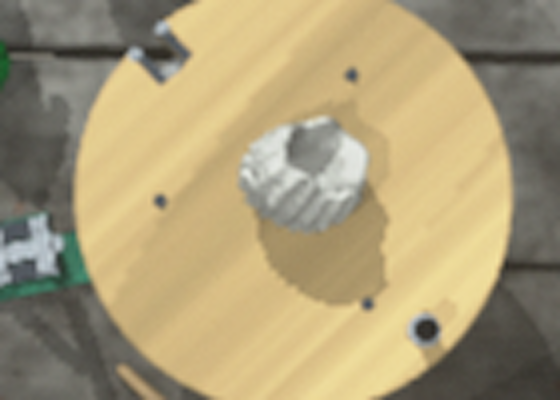

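View pics/sidez.png

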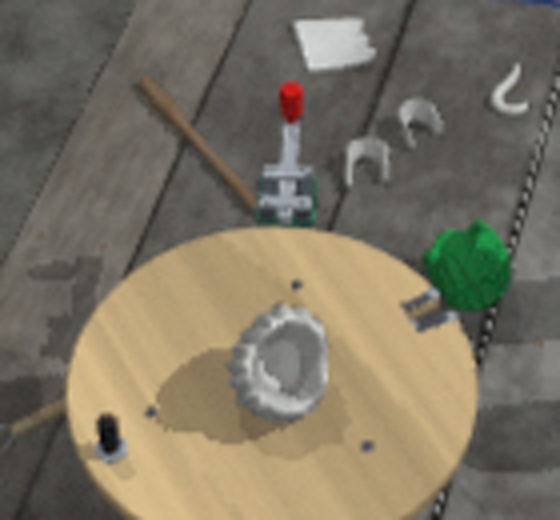

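Measured wheel centre is about (548,-77.6). The bar direction is 1.795 rad, peg angle -2.374 rad, so the disc is at about -1.03 rad. Next I push the peg round in an arc with closed fingers, stopping short.

```bash
cat >> meas.py <<'E'
C=np.array([547.8,-77.6]); KN=np.array([492.2,168.6]); BAR=np.arctan2(*(KN-C)[::-1])
q=lambda f:[np.cos(f/2),np.sin(f/2),0,0]
def push(th,gap,z=190):   # tool pose behind the peg for disc angle th
    a=BAR+np.pi+th; t=np.array([-np.sin(a),np.cos(a)])
    p=C+120*np.array([np.cos(a),np.sin(a)])-(18+gap)*t
    f=(a+np.pi/2+np.pi)%(2*np.pi)-np.pi
    return [*p,z],q(f)
def peg_theta():
    R=[]
    a=None
    for n in("top","side"):
        I,K,T=snap(n); m=dark(I); best=None
        for th in np.arange(-1.5,.3,.05):
            aa=BAR+np.pi+th; P=proj([*(C+120*np.array([np.cos(aa),np.sin(aa)])),174],K,T)
            c,s=blob(m,P,8)
            if c is not None and s[4]<60 and (best is None or s[4]>best[1]):best=(c,s[4])
        if best is None: print(n,'no peg'); continue
        X=onz(best[0],174,K,T)[:2]-C; print(n,best,np.hypot(*X),'th',(np.arctan2(X[1],X[0])-BAR-np.pi+np.pi)%(2*np.pi)-np.pi)
E
python3 - <<'E'
from meas import *
peg_theta(); print(BAR)
grasp(30)
p,o=push(-1.03,16,250); print(p); move_pose(p,o); print(current_time(),current_width(),current_joint_pos())
p,o=push(-1.03,16); print(servo_line(p,o,120,f_stop=10),current_ee_pos(),current_time())
for th,fd in zip(np.linspace(-1.03,-.2,6),[60]*5+[40]):
    p,o=push(th,0); print(th,servo_line(p,o,fd,f_stop=15),current_time(),current_wrist_force())
wait(.3); snap("side","s1"); peg_theta(); print(current_time())
E
```

```text
top (array([296.05, 242.1 ]), np.int32(20)) 119.90664011649288 th -1.0237509846435753
side (array([211.63888889, 198.13888889]), np.int32(36)) 120.62694199694188 th -1.0248501363650906
1.792903162003785
[np.float64(437.5652739117918), np.float64(-135.94642374865592), 250]
2.85 -0.057409658744086114 [-4.69634576e-01  2.25603563e-01  1.70663419e+00 -2.25125782e-04
  1.20913742e+00  1.90925272e+00]
False [ 437.83680718 -136.34485889  190.41201854] 3.5
-1.03 False 3.9167 [-0.02908536  0.59958011  0.06699872]
-0.864 False 4.4 [-0.70600433  0.0897888  -0.99868784]
-0.698 False 4.8833 [ 0.37876698 -0.18607921 -0.73004532]
-0.532 False 5.3667 [-0.36591198 -0.41567396  0.194722  ]
-0.366 False 5.85 [-0.86039141 -0.19329123  0.77274863]
-0.2 False 6.5 [-0.46308969  0.12592233  0.51911292]
top no peg
side (array([241.87804878, 217.53658537]), np.int32(41)) 120.18490940706586 th -0.16252888203852667
6.95
```

View pics/s1.png

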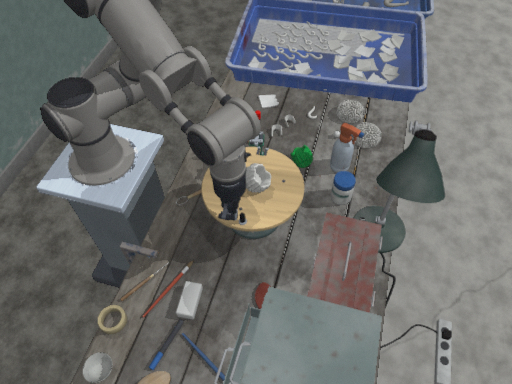

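The picture shows the peg at (242,217) just ahead of the fingers, with the bud unmoved on the disc; the disc is at about -0.16 rad. I finish slowly.

```bash
python3 - <<'E'
from meas import *
for th in(-.13,-.06): p,o=push(th,0); print(servo_line(p,o,12,f_stop=15),current_time())
wait(.3); peg_theta()
E
```

```text
False 7.8083
False 8.6667
top no peg
side no peg
```

```bash
python3 - <<'E'
from meas import *
p,o=push(-.06,25); servo_line(p,o,60)
p[2]=300; servo_line(p,o,150); 
p=[380,-200,330]; servo_line(p,None,250)
peg_theta(); I,K,T=snap("top"); J,_,_=snap("side")
cv2.imwrite('pics/c2.png',np.vstack([cv2.resize(I[150:260,150:330],None,fx=3,fy=3),cv2.resize(J[90:250,190:330],(540,270*1))]))
print(current_time())
E
```

```text
top (array([310.09090909, 200.68181818]), np.int32(22)) 119.59669210721647 th -0.07224822242871287
side (array([245.95 , 218.075]), np.int32(40)) 120.05678892758816 th -0.0754257473612574
11.4583
```

View pics/c2.png

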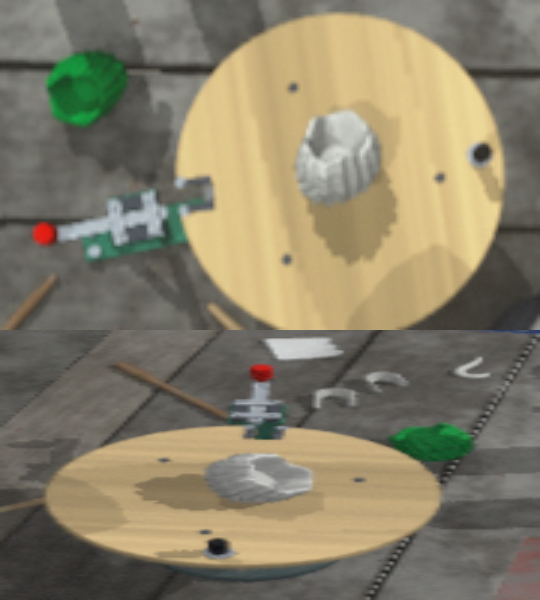

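The top crop shows the slot (crop 195,193) slightly short of the bar line, with the peg at (481,153) and the bud in place. The disc is at about -0.074 rad, so one more slow push to +0.01 commanded.

```bash
python3 - <<'E'
from meas import *
p,o=push(-.06,25,300); servo_line(p,o,250)
p,o=push(-.06,25); servo_line(p,o,150)
p,o=push(-.06,3); servo_line(p,o,50,f_stop=15)
p,o=push(.01,0); print(servo_line(p,o,10,f_stop=15))
wait(.2)
p,o=push(.01,25); servo_line(p,o,60)
p[2]=300; servo_line(p,o,200); 
servo_line([380,-200,330],None,250)
peg_theta(); I,K,T=snap("top"); 
cv2.imwrite('pics/c3.png',cv2.resize(I[150:260,150:330],None,fx=4,fy=4))
print(current_time())
u=(C-KN)/np.hypot(*(C-KN))
for f in(BAR,BAR-np.pi):
    for r,z in((285,330),(285,190),(228,190)):
        print(f,inverse_kinematics([*(C-u*r),z],q(f)))
E
```

```text
False
top (array([309.57142857, 197.14285714]), np.int32(21)) 119.98559138168079 th 0.0030939478745937166
side (array([249.09756098, 218.17073171]), np.int32(41)) 119.627635807557 th -0.009083412893496678
17.3667
1.792903162003785 [ 2.45713270e-01  2.95045911e-01  1.38799627e+00 -4.44089210e-16
  1.45855048e+00  2.36064344e-02]
1.792903162003785 [ 2.45713270e-01  4.04820382e-01  1.62440025e+00 -4.44089210e-16
  1.11237202e+00  2.36064344e-02]
1.792903162003785 [ 1.35220556e-01  3.93678988e-01  1.64241185e+00 -4.44089210e-16
  1.10550182e+00 -8.68862796e-02]
-1.3486894915860081 None
-1.3486894915860081 None
-1.3486894915860081 [ 1.35220556e-01  3.93678988e-01  1.64241185e+00 -4.44089210e-16
  1.10550182e+00  3.05470637e+00]
```

View pics/c3.png

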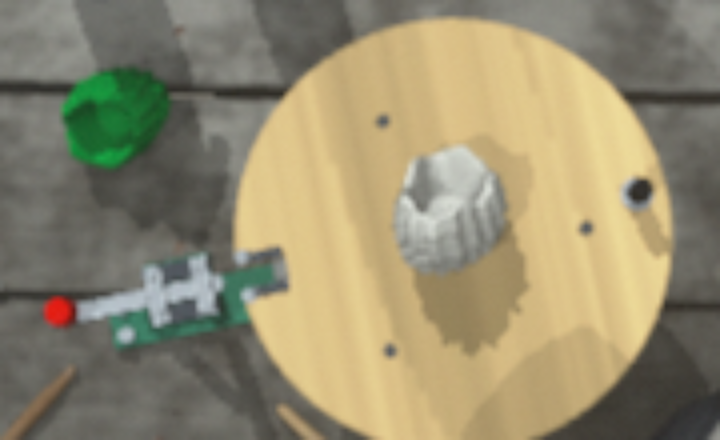

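The slot (crop 262,272) is now in line with the bar and the disc is within 0.01 rad. Next I push the bar home by its knob.

```bash
python3 - <<'E'
from meas import *
u=(C-KN)/np.hypot(*(C-KN)); P=lambda r,z:[*(C-u*r),z]; o=q(BAR)
move_pose(P(290,330),o); servo_line(P(290,190),o,120,f_stop=10)
servo_line(P(277,190),o,60,f_stop=10)
print(servo_line(P(225,190),o,25,f_stop=20),current_wrist_force())
e=np.array(current_ee_pos()); print(e,np.hypot(*(e[:2]-C)),current_time())
servo_line(P(285,190),o,80); servo_line(P(285,330),o,150); wait(.2)
peg_theta(); I,K,T=snap("top"); J,K2,T2=snap("side")
for n,(i,k,t) in dict(t=(I,K,T),s=(J,K2,T2)).items():
    c,s=blob(red(i),proj(P(213,174),k,t),12); 
    if c is not None: x=onz(c,174,k,t)[:2]-C; print(n,c,s[4],'knob r',np.hypot(*x),'ang',np.arctan2(x[1],x[0])-BAR)
cv2.imwrite('pics/c4.png',np.hstack([cv2.resize(I[150:260,150:330],None,fx=2.5,fy=2.5),cv2.resize(J[100:240,190:330],(275,275))]))
print(current_time())
E
```

```text
True [0.74165333 3.35939157 2.93471436]
[496.48245126 149.71221485 189.88309579] 233.0329028848941 22.2667
top (array([309.57142857, 197.14285714]), np.int32(21)) 119.98559138168079 th 0.0030939478745937166
side (array([249.09756098, 218.17073171]), np.int32(41)) 119.627635807557 th -0.009083412893496678
t [179.13888889 224.38888889] 36 knob r 214.28073158750087 ang -0.0018653409581166347
s [256.83333333 123.02380952] 42 knob r 216.45138856259848 ang 0.005754938348857985
24.55
```

View pics/c4.png

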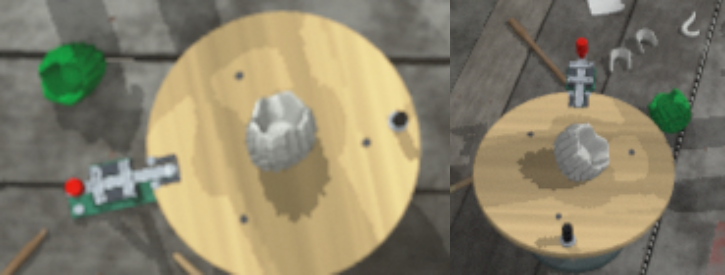

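The knob has moved in about 37–38 mm of 40 and the nose is in the slot. I press once more, more firmly, to be sure it is home.

```bash
python3 - <<'E'
from meas import *
u=(C-KN)/np.hypot(*(C-KN)); P=lambda r,z:[*(C-u*r),z]; o=q(BAR)
servo_line(P(285,190),o,150); servo_line(P(242,190),o,60,f_stop=10)
w=current_wrist_force(); r=240
while r>222:
    hit=servo_line(P(r,190),o,20,f_stop=32); e=np.array(current_ee_pos()); f=current_wrist_force()
    print(r,hit,np.hypot(*(e[:2]-C)).round(2),np.round(f,1)); r-=1
    if hit or np.hypot(*f)>25 if len(f)==2 else np.linalg.norm(f)>25 or hit: break
servo_line(P(285,190),o,80); servo_line(P(285,330),o,150); wait(.2)
I,K,T=snap("top"); J,K2,T2=snap("side")
for n,(i,k,t) in dict(t=(I,K,T),s=(J,K2,T2)).items():
    c,s=blob(red(i),proj(P(213,174),k,t),12); x=onz(c,174,k,t)[:2]-C; print(n,c,s[4],'knob r',np.hypot(*x))
print(current_time())
E
```

```text
240 False 240.14 [-0.   0.9 -1.2]
239 False 239.03 [ 0.3 -0.1 -0.9]
238 False 237.95 [ 0.4  0.1 -0. ]
237 False 236.93 [-0.2  0.4  0.6]
236 False 235.93 [-0.1  0.   0.4]
235 False 234.95 [-0.6  0.2 -0.1]
234 False 233.94 [ 0.2  0.2 -0.2]
233 False 233.14 [0.2 2.  0.1]
232 False 233.0 [-0.9  4.9  0.1]
231 False 232.84 [-1.9 11.1  0.9]
230 False 232.73 [-3.1 12.3  0.2]
229 False 232.61 [-4.  17.7  2.1]
228 False 232.49 [-4.8 20.8  1.5]
227 False 232.42 [-5.  26.1  1.5]
t [179.05405405 224.43243243] 37 knob r 214.50882006376702
s [256.79069767 123.11627907] 43 knob r 216.06076644079917
32.2583
```

```bash
python3 - <<'E'
from meas import *
peg_theta(); sign_off(); print(current_time())
E
```

```text
top (array([309.57142857, 197.14285714]), np.int32(21)) 119.98559138168079 th 0.0030939478745937166
side (array([249.0952381 , 218.28571429]), np.int32(42)) 119.9697092859366 th -0.008908476837158119
the job is handed in; nothing more can be done
the job is handed in; nothing more can be done
```

I handed the job in after about 32 s: the slot lines up with the bar to within 0.01 rad, and the bar is in the slot against what felt like its hard stop (26 N gave no further slip), though the cameras showed only 36–38 mm of the 40 mm travel. The arm is clear, and the bud still stands on the disc.

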